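# Draw the sprung pointer out to the height mark

### The job

Take the sprung telescoping pointer (the steel rod with the collar and black knob) out of the wooden rack and stand it foot-down, fully home and with its rod still in, in the socket of the height gauge. Then, with its barrel staying home in the socket, pull the pointer's knob up against its spring until its collar is level with the tip of the gauge's index blade, and finish holding it there: do not let go. Do not disturb the index, the two other tools in the rack, the eraser or the loupe.

Things in the scene. Friction and masses are not known exactly. Their poses are not given: they have to be found in the camera images.
- pointer_grip (a point): Loose sprung pointer, at the start upright in any of the rack's three wells. Steel barrel, 24 mm diameter, 130 mm long, dark knurling near its top, foot tapered to 16 mm over the lowest 7 mm; about 0.6 kg. Point on its axis, 105 mm above the foot, 25 mm below the barrel's top: a good height to grip the barrel. z up along it. Collar and knob stand 36 mm above the barrel's top with the rod in.
- pointer_foot (a point): Centre of the underside of the pointer's barrel; z along the barrel, up.
- pointer_rod: Sliding rod of the pointer; origin: centre of its collar (26 mm diameter, 5 mm thick), z up. Black knob to grip, 16 mm diameter, from 3 to 30 mm above it. Rod in: origin 136 mm above the foot. Pulls out 65 mm to a stop; the spring draws it back with 1 N when in, 3 N at 45 mm; it springs back if let go. Only its weight (6 N) keeps the barrel in the socket: pulled past the stop it lifts out.
- gauge: Fixed height gauge; origin on the table under the socket's axis, x towards its post. Base plate 210 x 90 x 10 mm; aluminium block 60 x 60 mm, top 65 mm above the table, with a round socket 25.6 mm in diameter, 45 mm deep, 3 mm chamfer. Post 12 mm thick, 110 mm from the socket along x, 232 mm tall. Grippers fit best closing along the gauge's y, clear of post and index.
- gauge_seat (a point): Centre of the socket's floor, 20 mm above the table: here the pointer's foot stands when home.
- index_tip (a point): Tip of the gauge's index: a steel blade 3 mm thick on a carriage clamped to the post, pointing at the socket's axis and ending 46 mm from it, 25 to 50 mm above the level of the collar with the pointer home and its rod in. This point's height is the mark: the collar's centre is to be level with it.
- rack: Fixed wooden rack 220 x 60 x 60 mm, origin at the centre of its underside; three wells in a row along its x, at -75, 0 and +75 mm, 27.5 mm in diameter and 45 mm deep (floors 15 mm above the table). Grip a tool in it with the fingers closing along the rack's y.
- tamper_mid (a point): Loose pale wooden tamper with a round head, 114 mm tall, 28 mm thick at most, in a well of the rack; point on its axis half-way up. Leave it alone.
- ferrule_mid (a point): Loose dark wooden tapered tool, 120 mm tall, 24 mm thick, pointed at the top, in a well of the rack; point 57 mm up its axis. Leave it alone.
- eraser_mid (a point): Loose eraser 21 x 45 x 12 mm on the table beside the gauge, its centre. Leave it alone.
- loupe_mid (a point): Loose black loupe 34 x 45 x 12 mm on the table beside the rack, its centre. Leave it alone.
Things that resemble listed ones, but are neither listed nor needed, are in the scene too. Leave any blue, green or yellow look-alike of the part that bears pointer_grip alone.

How it is judged:
By the outcome, as a careful person would: the job done as asked, in the order asked, and still so for the second after the job is handed in, while the arm keeps its last pose, push and grip.
It also fails if it takes over 51 s, if anything falls off the work surface, if the arm or the gripper's body presses on something with over 40 N, if the wrist force passes 120 N, or if a joint passes its speed limit or range.

### The arm

A 6-joint arm with a two-finger parallel gripper is mounted at the origin on a cart in front of the work surface, level with it; the furniture and walls round the work are solid. World frame = base frame: x ahead of the robot, y to its left, z up, the work surface at z = 0. Lengths are in m, angles in degrees, forces in N, time in s.
With the tool pointing down it reaches from about 0.4 to 0.825 m from the base axis. Payload 7 kg.
Tool frame: the origin (TCP) lies on the centre line of the jaws, within the pads' length; the fingertips stand 19 mm ahead of it and the grasp point (between the pads) is the TCP; z points along the fingers, y is the line along which they close (so a half turn about z gives the same grasp; the last joint's range is limited). The gripper opens to 88 mm and grips with 3 to 60 N. Pads are 19 mm wide; open, the fingers measure 130 mm over their backs; the gripper's body (78 mm by 193 mm) begins 47 mm behind the grasp point.
Start: joints at [-52.248, 20.546, 0.682, 0, -70.136, -16.507], TCP at [0.245, -0.629, 0.246] pointing down, gripper open.
Joint ranges: [-176.03, 176.03], [-82.01, 121.73], [-58.28, 71.71], [-173.87, 95.51], [-174.79, -0.11], [-173.66, 173.66]. Speed limits (degrees/s): [136.94, 136.94, 172.46, 180, 180, 180].

### API

Orientations are given as [roll, pitch, yaw] about the fixed x, y, z axes, in that order (R = Rz(yaw) Ry(pitch) Rx(roll)).
In Python, from plant import * gives the robot as it stands. The module is installed in compiled form; this text tells all that it offers.
- The arm moves only by the tool play_rows, never from a script. Its argument "deltas" is a list of rows, each a list of 6 numbers: the shift along the world's x, y, z scaled (see below), then the turn, a rotation vector about the world's x, y, z scaled (see below). A call has 1 to 10 rows; each row shifts and turns the commanded pose from where the row before left it; what a row does not reach is not made up. The controller multiplies each number of a shift by 800 mm and each number of a turn by 180 degrees. A row lasts 1/10 s, in which the tool goes at most 50 mm and 8.59 degrees, less where a joint would pass 70% of its speed; a pose out of reach is approached as far as the arm can. A call with a number of a shift or a turn outside -1 to 1 is refused whole. A call with a gripper value outside its range is refused whole. "gripper" is the gripper command: -1 is shut, 1 is fully open, values between are in proportion, set as the call begins (left out, the last holds). The fingers move at their own pace and stop on an object; the grip force is fixed at half the most. Time passes only in rows, so rows that do not move let the fingers close. It gives the time, the measured TCP pose, the force, the opening and the grip force at its end, in the units of the state.
- get_obs(): the state, without advancing time (a new reading comes with each control period).
- snapshot(name): name is "side" or "top"; returns (picture, depth): 480x640x3 uint8, blue, green, red; 480x640 float32, m along the optical axis (not along the pixel's ray), 0 where there is no reading.
- camera_model(name): a dict with "fx", "fy", "cx", "cy" (pixels), "world_to_cam" (4x4, takes a point from world to camera coordinates). Camera axes: x right, y down, z forward; pixel columns grow to the right and rows downward; lengths in m; the calibration is good to about 2 mm. A picture is of the moment at which its call begins. camera_model takes no time and is no camera call.
- close_job(): hands the job in; it is judged then, once.
The state is a dict: "clock": time; "joint_pos": joint angles; "qvel": joint speeds; "tau": joint torques, N m; "tool_pos": TCP position; "orientation": TCP orientation; "force": force on the tool from outside, world axes, zero at the start; "moment": the same for the moment, N m; "opening": finger opening in m; "gripper_force": force on a finger pad.
Only numpy, scipy, OpenCV 4.12 (cv2) and the standard library are available. Lean on these libraries where they do the work, as an engineer would, in place of code of your own. Each camera call takes 0.05 s, during which the arm holds its last target. There are 200 camera calls.

## Working session

There is one attempt and no reset: what is moved stays moved. The work goes in short steps, Python scripts to look and compute and a tool call to move; the robot and the scene stay as the last step left them, time stands still between calls to the robot, and variables do not carry over. Pictures are saved under pics/ and viewed, at most 10 in all, crops included, and the job is handed in when it is done.

Besides the shell and the picture viewer there is one more tool, called after "Call:" in YAML: its name, and indented under it one key for each argument. play_rows: Moves the arm, as the interface text tells. Its arguments: {"type":"object","properties":{"deltas":{"type":"array","items":{"type":"array","items":{"type":"number","minimum":-1,"maximum":1}}},"gripper":{"type":"number"}},"required":["deltas"]}

```bash
mkdir -p pics; cat > h.py <<'E'
from plant import *
import numpy as np, cv2
def grab(n,tag):
    p,d=snapshot(n); cv2.imwrite(f'pics/{tag}.png',p); np.save(f'pics/{tag}.npy',d); return p,d
def pts(n,d):
    m=camera_model(n); v,u=np.mgrid[0:480,0:640]
    c=np.stack([(u-m['cx'])/m['fx']*d,(v-m['cy'])/m['fy']*d,d,np.ones_like(d)],-1)
    return (c@np.linalg.inv(m['world_to_cam']).T)[...,:3]
def ray(n,u,v):
    m=camera_model(n); T=np.linalg.inv(m['world_to_cam'])
    return T[:3,3],T[:3,:3]@np.array([(u-m['cx'])/m['fx'],(v-m['cy'])/m['fy'],1])
def onz(n,u,v,z):
    o,r=ray(n,u,v); return o+r*(z-o[2])/r[2]
def proj(n,p):
    m=camera_model(n); c=m['world_to_cam']@np.append(p,1); return m['fx']*c[0]/c[2]+m['cx'],m['fy']*c[1]/c[2]+m['cy']
E
python3 - <<'E'
from h import *
for n in('side','top'): grab(n,n+'0'); print(n,np.linalg.inv(camera_model(n)['world_to_cam']).round(3),camera_model(n)['fx'])
print(get_obs())
E
```

```text
side [[-0.875 -0.244  0.418  0.117]
 [-0.484  0.456 -0.747  0.784]
 [-0.008 -0.856 -0.517  0.642]
 [ 0.     0.     0.     1.   ]] 466.48961325811575
top [[-0.028 -0.998  0.049  0.476]
 [-0.999  0.027 -0.029  0.052]
 [ 0.027 -0.05  -0.998  0.985]
 [ 0.     0.     0.     1.   ]] 457.3309879193083
{'clock': 0.1, 'joint_pos': array([-5.22485899e+01,  2.05874743e+01,  6.37541004e-01, -1.71115243e-02,
       -7.01354743e+01, -1.65060352e+01]), 'qvel': array([ 0.02047823, -0.06255201,  0.17098266,  0.04427847,  0.01514285,
       -0.07909247]), 'tau': array([-8.31576199e-04, -5.84162486e+01,  2.93752795e+01,  7.01555282e+00,
        1.01369881e-02, -4.82699227e-05]), 'tool_pos': array([ 0.24440471, -0.62874978,  0.24470544]), 'orientation': array([ 1.79913541e+02, -8.84409150e-03, -1.58760445e+02]), 'force': array([ 0.34018439, -0.3985334 ,  0.40574914]), 'moment': array([ 0.02044311, -0.01845699,  0.01177997]), 'gripper_force': 0.0, 'opening': 0.08748724150706085}
```

View pics/side0.png

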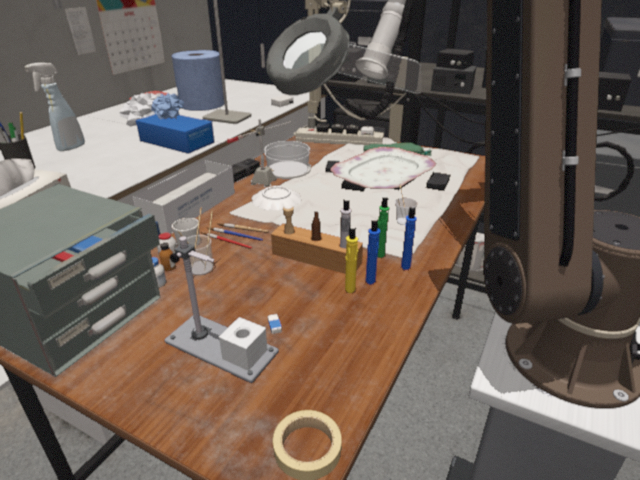

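View pics/top0.png

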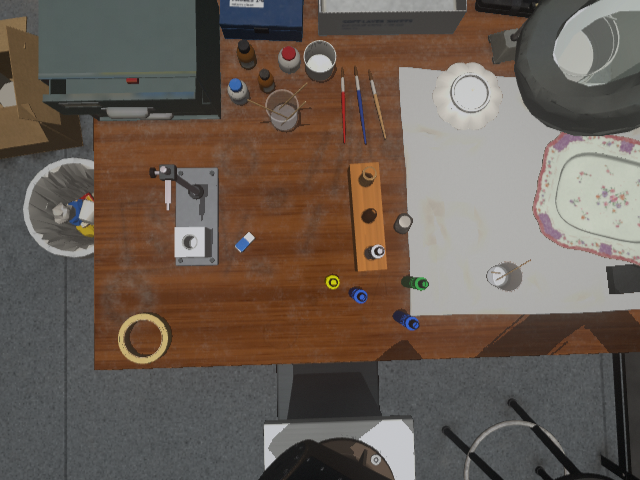

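```bash
python3 - <<'E'
from h import *
s=cv2.imread('pics/side0.png');t=cv2.imread('pics/top0.png')
a=cv2.resize(s[190:300,260:420],(640,440),interpolation=cv2.INTER_CUBIC)
cv2.imwrite('pics/c1.png',a)
a=cv2.resize(t[155:275,140:260],(500,500),interpolation=cv2.INTER_CUBIC)
b=cv2.resize(s[205:385,150:290],(389,500),interpolation=cv2.INTER_CUBIC)
c=cv2.resize(t[155:275,340:412],(300,500),interpolation=cv2.INTER_CUBIC)
cv2.imwrite('pics/c2.png',cv2.resize(np.hstack([a,c]),(800,500)))
cv2.imwrite('pics/c3.png',cv2.resize(b,(467,600),interpolation=cv2.INTER_CUBIC))
dt=np.load('pics/top0.npy');P=pts('top',dt)
for u,v in [(376,252),(371,249),(367,178),(369,215),(356,230),(190,241),(180,232),(205,260),(333,283),(359,296),(200,190),(168,170),(168,195)]: print((u,v),P[v,u].round(4))
E
```

```text
(376, 252) [ 0.5019 -0.0668  0.1797]
(371, 249) [ 0.5083 -0.061   0.1582]
(367, 178) [ 0.6447 -0.0623  0.1264]
(369, 215) [ 0.5753 -0.0653  0.1153]
(356, 230) [ 0.5517 -0.0452  0.0601]
(190, 241) [0.541  0.3005 0.0194]
(180, 232) [0.5565 0.3085 0.0645]
(205, 260) [0.5003 0.2706 0.0161]
(333, 283) [0.4482 0.0088 0.1389]
(359, 296) [ 0.4246 -0.0355  0.1667]
(200, 190) [0.6479 0.2775 0.0216]
(168, 170) [0.6467 0.2827 0.2236]
(168, 195) [0.6078 0.2887 0.2055]
```

View pics/c1.png

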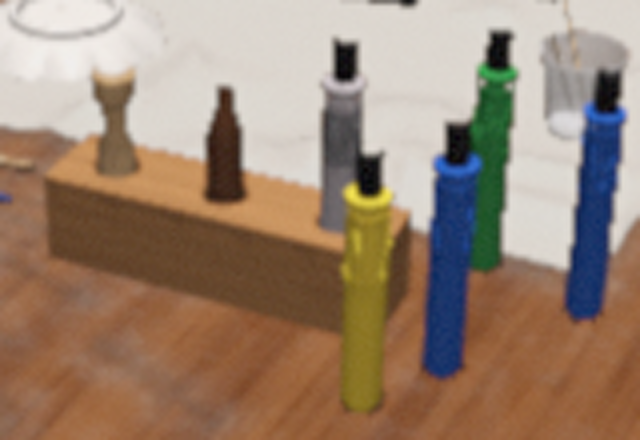

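View pics/c2.png

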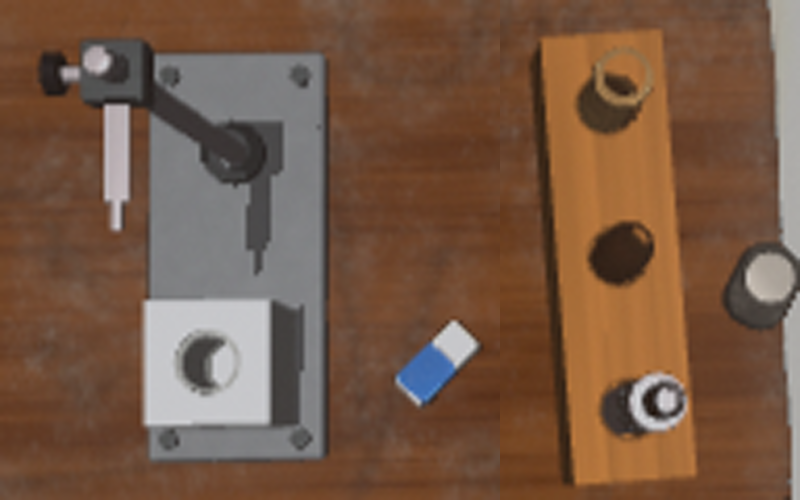

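View pics/c3.png

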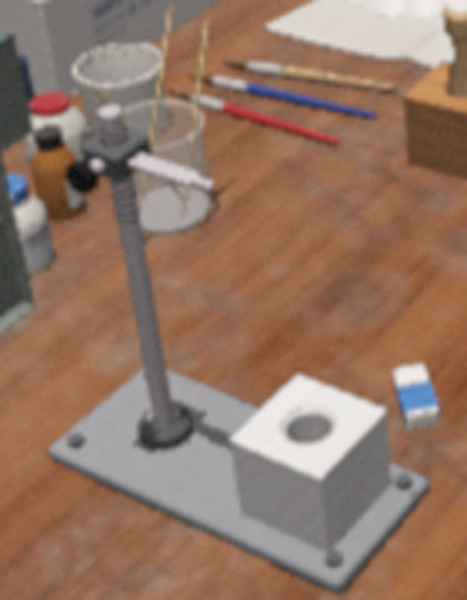

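```bash
python3 - <<'E'
from h import *
t=cv2.imread('pics/top0.png');s=cv2.imread('pics/side0.png')
P=pts('top',np.load('pics/top0.npy'));Q=pts('side',np.load('pics/side0.npy'))
def rect(m,n):
    m=m.astype(np.uint8); k,l,st,c=cv2.connectedComponentsWithStats(m); i=1+np.argmax(st[1:,4])
    X=P[l==i][:,:2].astype(np.float32); r=cv2.minAreaRect(X*1000); print(n,np.round(r[0],1),np.round(r[1],1),round(r[2],2),P[l==i][:,2].mean().round(4))
box=np.zeros((480,640),bool);box[150:280,340:400]=1
rect(box&(abs(P[...,2]-.06)<.006),'rack')
box[:]=0;box[160:270,140:230]=1
rect(box&(abs(P[...,2]-.065)<.006),'block')
rect(box&(abs(P[...,2]-.012)<.007)&(t.max(-1)<150)&(np.ptp(t.astype(int),-1)<25),'plate')
# index blade and collar/pointer points
b=np.zeros((480,640),bool);b[178:212,163:174]=1
i=b&(P[...,2]>.15); X=P[i]; print('blade top',X[:,0].min(),X.mean(0),[ (round(x,3),P[i&(abs(P[...,0]-x)<.003)].mean(0).round(4)) for x in np.arange(.56,.66,.01)])
b[:]=0;b[240:265,365:388]=1
for lo,hi in((.145,.16),(.172,.19),(.1,.145)):
    X=P[b&(P[...,2]>lo)&(P[...,2]<hi)]; print('ptr top',len(X),X.mean(0).round(4),X.min(0).round(4),X.max(0).round(4))
b[:]=0;b[195:250,335:356]=1
for lo,hi in((.16,.18),(.145,.155),(.07,.14)):
    X=Q[b&(Q[...,2]>lo)&(Q[...,2]<hi)&(abs(Q[...,0]-.5)<.03)]; print('ptr side',len(X),X.mean(0).round(4),X.min(0).round(4),X.max(0).round(4))
b[:]=0;b[245:270,185:222]=1
i=b&(Q[...,2]>.15)&(Q[...,0]<.66)&(Q[...,0]>.54)
for x in np.arange(.56,.66,.01):
    X=Q[i&(abs(Q[...,0]-x)<.005)]; print('side blade',round(x,3),len(X),X.mean(0).round(4) if len(X) else '')
# socket hole
g=cv2.cvtColor(t,cv2.COLOR_BGR2GRAY); 
m=((g<150)|(P[...,2]<.05)).astype(np.uint8); m2=np.zeros_like(m); m2[230:254,178:202]=m[230:254,178:202]
k,l,st,c=cv2.connectedComponentsWithStats(m2); print(st,c)
for q in c[1:]: print(onz('top',*q,.065))
np.set_printoptions(linewidth=200); print(g[228:258,172:206])
E
```

```text
rack [580.2 -70.2] [220.5  60.9] 2.58 0.0609
block [537.  289.4] [59.7 58.7] 88.73 0.0654
plate [595.4 289.5] [ 91.6 210.2] 89.06 0.0109
blade top 0.4760340729226758 [0.61045337 0.28387445 0.22345352] [(np.float64(0.56), array([nan, nan, nan])), (np.float64(0.57), array([nan, nan, nan])), (np.float64(0.58), array([nan, nan, nan])), (np.float64(0.59), array([0.5899, 0.2893, 0.2069])), (np.float64(0.6), array([0.5999, 0.2891, 0.2073])), (np.float64(0.61), array([0.6101, 0.2889, 0.2075])), (np.float64(0.62), array([0.62  , 0.2885, 0.208 ])), (np.float64(0.63), array([0.63  , 0.2887, 0.2071])), (np.float64(0.64), array([nan, nan, nan])), (np.float64(0.65), array([nan, nan, nan]))]
ptr top 114 [ 0.5045 -0.0729  0.1545] [ 0.4934 -0.0853  0.151 ] [ 0.5173 -0.061   0.1593]
ptr top 34 [ 0.505  -0.0715  0.1787] [ 0.4981 -0.0798  0.1727] [ 0.5126 -0.0657  0.1835]
ptr top 38 [ 0.5025 -0.0641  0.1233] [ 0.4927 -0.0743  0.1011] [ 0.5148 -0.0612  0.1401]
ptr side 57 [ 0.5018 -0.0679  0.1702] [ 0.4961 -0.0756  0.1602] [ 0.5112 -0.0632  0.1791]
ptr side 52 [ 0.5018 -0.0674  0.152 ] [ 0.4901 -0.0844  
[... 231 characters left out ...]
0.2906 0.2049]
side blade 0.6 26 [0.6003 0.2913 0.2052]
side blade 0.61 21 [0.6104 0.2907 0.2051]
side blade 0.62 23 [0.6198 0.2908 0.2053]
side blade 0.63 80 [0.6323 0.2914 0.2061]
side blade 0.64 104 [0.6402 0.2905 0.1908]
side blade 0.65 5 [0.6465 0.2945 0.1716]
[[     0      0    640    480 307048]
 [   182    235     14     15    152]] [[319.56460879 239.4989741 ]
 [188.98684211 241.57236842]]
[0.53680358 0.29082214 0.065     ]
[[ 84  82 140 ... 199 166  70]
 [ 83  79 138 ... 200 165  70]
 [ 83  83 138 ... 200 166  71]
 ...
 [ 72  72 132 ... 199 165  70]
 [ 71  71 133 ... 173 139  68]
 [ 70  69  88 ... 113 103  90]]<stdin>:14: RuntimeWarning: Mean of empty slice.
  ret = um.true_divide(
```

The candidates are:
- Steel pointer in the rack's near well: side (346,225), top (376,252).
- Yellow look-alike: top (333,283).
- Blue look-alikes: top (359,296) and (407,321).
- Green look-alike: top (419,284).

I choose the steel one. The crop shows a grey barrel with a light collar and black knob. The tamper, top (367,178), and ferrule, top (369,215), are in the other wells.

With a vertical gripper the knob would hit the palm, so I'll grip tilted 45°, with the body on the +x side, clear of the look-alikes.

Call:
play_rows:
  deltas:
    - [0.02,0.043,0.012,0,0,-0.0345]
    - [0.02,0.043,0.012,0,0,-0.0345]
    - [0.02,0.043,0.012,0,0,-0.0345]
    - [0.02,0.043,0.012,0,0,0]
    - [0.02,0.043,0.012,0,0,0]
    - [0.02,0.043,0.012,0,0,0]
    - [0.02,0.043,0.012,0,0,0]
    - [0.02,0.043,0.012,0,0,0]
    - [0.02,0.043,0,0,0,0]
    - [0.02,0.043,0,0,0,0]
  gripper: 1

```text
clock: 1.1
tool_pos: [0.4049, -0.2836, 0.3226]
orientation: [180.0, 0.0, -177.4]
force: [0.6, -0.2, -0.3]
opening: 0.0875
gripper_force: 0.0
```

Call:
play_rows:
  deltas:
    - [0.02,0.043,0,-0.0019,0.0416,0]
    - [0.02,0.043,0,-0.0019,0.0416,0]
    - [0.02,0.043,0,-0.0019,0.0416,0]
    - [0.02,0.043,0,-0.0019,0.0416,0]
    - [0.02,0.043,0,-0.0019,0.0416,0]
    - [0.02,0.043,0,-0.0019,0.0416,0]
    - [0,0,0,0,0,0]
    - [0,0,0,0,0,0]

```text
clock: 1.9
tool_pos: [0.5015, -0.0777, 0.3191]
orientation: [-180.0, -45.3, -177.3]
force: [0.8, -0.0, 1.2]
opening: 0.0875
gripper_force: 0.0
```

```bash
python3 - <<'E'
from h import *
o=get_obs();print(o)
from scipy.spatial.transform import Rotation as R
print(R.from_euler('xyz',o['orientation'],degrees=True).as_matrix().round(3))
P=pts('top',np.load('pics/top0.npy'))
for u,v in [(403,215),(403,223),(419,284),(407,321)]: print((u,v),P[v,u].round(4))
E
```

```text
{'clock': 1.9, 'joint_pos': array([   9.61412925,   29.50199521,   12.81005009,   -5.54253739,
       -118.31991524,  -97.52032664]), 'qvel': array([-1.69928985, -5.92447721, -0.10473889,  1.24571065,  0.43898636,
        0.3972647 ]), 'tau': array([  1.53677121, -62.33347893,  26.59236073,   6.18044481,
        -2.4627547 ,  -0.10729808]), 'tool_pos': array([ 0.50151821, -0.07770783,  0.31908106]), 'orientation': array([-179.95382086,  -45.33032672, -177.31727319]), 'force': array([ 0.82642539, -0.00616941,  1.23235528]), 'moment': array([ 0.0083063 , -2.31998404,  0.04836823]), 'gripper_force': 0.0, 'opening': 0.08749576135061345}
[[-0.702 -0.047 -0.71 ]
 [-0.033  0.999 -0.034]
 [ 0.711 -0.001 -0.703]]
(403, 215) [ 0.5853 -0.1526  0.0115]
(403, 223) [ 0.5678 -0.1513  0.0146]
(419, 284) [ 0.4423 -0.1469  0.1554]
(407, 321) [ 0.3742 -0.1258  0.1391]
```

Call:
play_rows:
  deltas:
    - [0.002,0.003,-0.035,0,0,0]
    - [0.002,0.003,-0.035,0,0,0]
    - [0,0,-0.035,0,0,0]
    - [0,0,-0.035,0,0,0]
    - [0,0,-0.03,0,0,0]
    - [0,0,-0.02,0,0,0]
    - [0,0,0,0,0,0]
    - [0,0,0,0,0,0]
    - [0,0,0,0,0,0]

```text
clock: 2.8
tool_pos: [0.5044, -0.0742, 0.172]
orientation: [-180.0, -44.8, -177.4]
force: [-0.1, 0.4, 0.2]
opening: 0.0878
gripper_force: 0.0
```

```bash
python3 - <<'E'
from h import *
s,_=grab('side','s1');t,_=grab('top','t1')
a=cv2.resize(s[130:300,250:440],(559,500),interpolation=cv2.INTER_CUBIC);b=cv2.resize(t[180:300,315:375+20],(241,361))
b=cv2.copyMakeBorder(b,0,139,0,0,0); cv2.imwrite('pics/c4.png',np.hstack([a,b])); o=get_obs();print(o['tool_pos'],o['orientation'],o['force'])
E
```

```text
[ 0.50428506 -0.0739682   0.17154137] [ 179.98998475  -44.83318837 -177.37477061] [-0.21242504  0.08205928 -0.06527782]
```

View pics/c4.png

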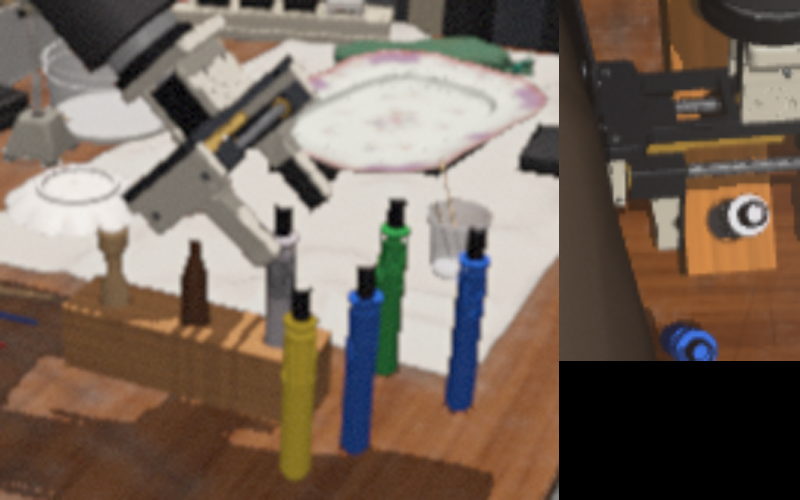

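The pointer stands between the open fingers. In the crop its knob is at (283,220), and the gripper body is behind and above the ferrule, clear of the look-alikes. I'll descend and close.

Call:
play_rows:
  deltas:
    - [0,0,-0.012,0,0,0]
    - [0,0,-0.012,0,0,0]
    - [0,0,-0.012,0,0,0]
    - [0,0,-0.012,0,0,0]
    - [0,0,-0.007,0,0,0]
    - [0,0,0,0,0,0]
    - [0,0,0,0,0,0]

```text
clock: 3.6
tool_pos: [0.5038, -0.074, 0.1263]
orientation: [-180.0, -45.0, -177.4]
force: [0.6, 0.4, 0.2]
opening: 0.0876
gripper_force: 0.0
```

Call:
play_rows:
  deltas:
    - [0,0,0,0,0,0]
    - [0,0,0,0,0,0]
    - [0,0,0,0,0,0]
    - [0,0,0,0,0,0]
    - [0,0,0,0,0,0]
    - [0,0,0,0,0,0]
    - [0,0,0,0,0,0]
    - [0,0,0,0,0,0]
  gripper: -1

```text
clock: 4.4
tool_pos: [0.5038, -0.0739, 0.1263]
orientation: [-180.0, -45.0, -177.4]
force: [0.4, -0.5, 0.2]
opening: 0.029
gripper_force: 0.0
```

Call:
play_rows:
  deltas:
    - [0,0,0,0,0,0]
    - [0,0,0,0,0,0]
    - [0,0,0,0,0,0]
    - [0,0,0,0,0,0]
    - [0,0,0,0,0,0]

```text
clock: 4.9
tool_pos: [0.5038, -0.0738, 0.1263]
orientation: [180.0, -45.0, -177.4]
force: [-0.4, 1.5, 1.1]
opening: 0.023
gripper_force: 30.0
```

Call:
play_rows:
  deltas:
    - [0,0,0.005,0,0,0]
    - [0,0,0.012,0,0,0]
    - [0,0,0.02,0,0,0]
    - [0,0,0.025,0,0,0]
    - [0,0,0.025,0,0,0]
    - [0,0,0.025,0,0,0]
    - [0,0,0.02,0,0,0]
    - [0,0,0.012,0,0,0]
    - [0,0,0,0,0,0]

```text
clock: 5.8
tool_pos: [0.5042, -0.074, 0.243]
orientation: [180.0, -44.8, -177.4]
force: [0.3, 0.5, -6.2]
opening: 0.0232
gripper_force: 30.0
```

```bash
python3 - <<'E'
from h import *
s,_=grab('side','s2')
cv2.imwrite('pics/c5.png',cv2.resize(s[100:290,230:440],(663,600),interpolation=cv2.INTER_CUBIC)); o=get_obs();print(o['tool_pos'],o['joint_pos'],o['force'],o['opening'],o['gripper_force'])
E
```

```text
[ 0.50384386 -0.07383658  0.24185727] [   9.84490235   32.35171122    7.56960479   -5.44224158 -109.80521675
  -96.97625693] [-0.70211389  0.83471888 -6.93481712] 0.02350669034961609 29.959445893764496
```

View pics/c5.png

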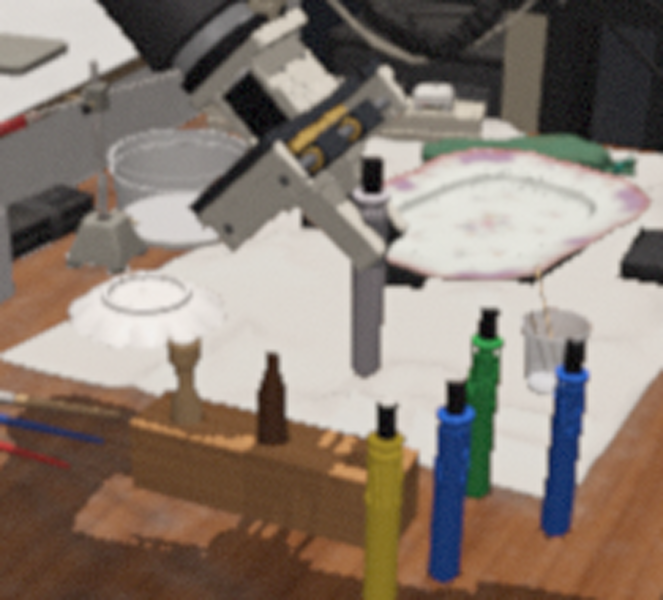

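The pointer hangs upright, lifted clear; in the crop its foot is at (368,375), and the other tools are untouched. Next I'll turn it about the vertical on the way to the gauge.

Call:
play_rows:
  deltas:
    - [0,0,0.02,0,0,0.015]
    - [0,0,0.02,0,0,0.03]
    - [0,0,0.02,0,0,0.04]
    - [0,0.01,0.012,0,0,0.04]
    - [0,0.018,0,0,0,0.04]
    - [0,0.018,0,0,0,0.04]
    - [0,0.018,0,0,0,0.04]
    - [0,0.018,0,0,0,0.04]
    - [0,0.018,0,0,0,0.04]
    - [0,0.018,0,0,0,0.04]

```text
clock: 6.85
tool_pos: [0.5037, 0.0217, 0.2993]
orientation: [179.9, -45.1, -111.2]
force: [-0.4, 0.3, -6.1]
opening: 0.0234
gripper_force: 30.0
```

```bash
python3 - <<'E'
from h import *
o=get_obs();print(o['tool_pos'],o['orientation'],o['joint_pos'],o['qvel'],o['force'])
E
```

```text
[0.50368491 0.02173931 0.2993092 ] [ 179.89924901  -45.06936567 -111.15302065] [ 39.52791319  20.04310292 -14.91332629  20.30054013 -95.85261437
 -66.21829823] [ 33.42358399 -15.16072552 -31.62829107  24.61894371  25.99895767
  24.67188369] [-0.41099649  0.27973736 -6.12384846]
```

Call:
play_rows:
  deltas:
    - [0,0.018,0,0,0,0.041]
    - [0,0.018,0,0,0,0.041]
    - [0,0.018,0,0,0,0.041]
    - [0,0.018,0,0,0,0.041]
    - [0,0.018,0,0,0,0.041]
    - [0,0.018,0,0,0,0.041]
    - [0.005,0.018,0,0,0,0.041]
    - [0.005,0.018,0,0,0,0.041]
    - [0.005,0.018,0,0,0,0.041]
    - [0.005,0.018,0,0,0,0.041]

```text
clock: 7.85
tool_pos: [0.5191, 0.1654, 0.2993]
orientation: [179.8, -45.1, -37.3]
force: [0.7, -0.8, -6.2]
opening: 0.0233
gripper_force: 30.0
```

Call:
play_rows:
  deltas:
    - [0.005,0.018,0,0,0,0.041]
    - [0.005,0.018,0,0,0,0.041]
    - [0.005,0.018,0,0,0,0.041]
    - [0.005,0.018,0,0,0,0.041]
    - [0.002,0.018,0,0,0,0.041]
    - [0,0.018,0,0,0,0]
    - [0,0.018,0,0,0,0]
    - [0,0.018,0,0,0,0]
    - [0,0.01,0,0,0,0]
    - [0,0,0,0,0,0]

```text
clock: 8.85
tool_pos: [0.5368, 0.2887, 0.2986]
orientation: [179.8, -45.0, -0.7]
force: [-0.4, -0.7, -6.8]
opening: 0.0231
gripper_force: 30.0
```

```bash
python3 - <<'E'
from h import *
s,ds=grab('side','s3');t,dt=grab('top','t3')
a=cv2.resize(s[110:390,120:330],(450,600),interpolation=cv2.INTER_CUBIC);b=cv2.resize(t[150:290,130:260],(325,350))
b=cv2.copyMakeBorder(b,0,250,0,0,0); cv2.imwrite('pics/c6.png',np.hstack([a,b])); o=get_obs();print(o['tool_pos'],o['orientation'],o['joint_pos'],o['force'])
E
```

```text
[0.53678554 0.2876073  0.2985388 ] [179.85160312 -44.95543321  -0.80505116] [ 50.29553004  -2.85346432 -54.61961861  80.62829277 -33.98407864
 -30.05924731] [-1.52193812 -0.02386085 -7.42998977]
```

View pics/c6.png

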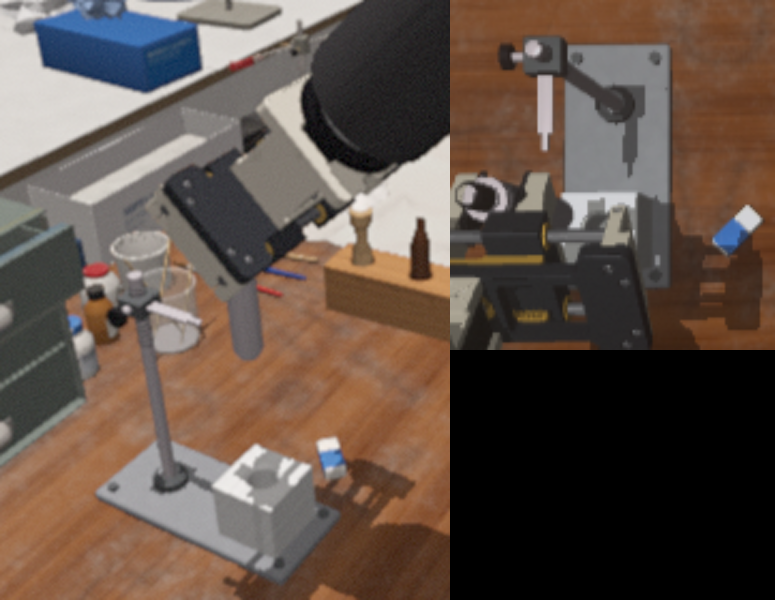

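In the crop the pointer hangs upright behind the post, foot at (247,352), and nothing is touched. J3 is near its limit (-54.6, limit -58.3), so I'll bring the tool in from a more favourable azimuth.

Call:
play_rows:
  deltas:
    - [0,0.001,0,0,0,-0.02]
    - [0,0.001,0,0,0,-0.04]
    - [0,0,0,0,0,-0.04]
    - [0,0,0,0,0,-0.04]
    - [0,0,0,0,0,-0.04]
    - [0,0,0,0,0,-0.03]
    - [0,0,0,0,0,0]
    - [0,0,0,0,0,0]

```text
clock: 9.75
tool_pos: [0.5374, 0.2893, 0.2987]
orientation: [179.9, -45.0, -38.6]
force: [0.2, -0.7, -7.1]
opening: 0.0234
gripper_force: 30.0
```

Call:
play_rows:
  deltas:
    - [0,0,-0.02,0,0,0]
    - [0,0,-0.025,0,0,0]
    - [0,0,-0.03,0,0,0]
    - [0,0,-0.02,0,0,0]
    - [0,0,0,0,0,0]
    - [0,0,0,0,0,0]
    - [0,0,0,0,0,0]

```text
clock: 10.45
tool_pos: [0.5376, 0.2894, 0.2241]
orientation: [-179.9, -45.0, -38.9]
force: [-0.1, -0.1, -6.7]
opening: 0.0232
gripper_force: 30.0
```

```bash
python3 - <<'E'
from h import *
s,ds=grab('side','s4');t,dt=grab('top','t4')
o=get_obs();print(o['tool_pos'],o['orientation'],o['joint_pos'],o['force'])
tp=o['tool_pos']
Q=pts('side',ds)
i=(np.hypot(Q[...,0]-tp[0],Q[...,1]-tp[1])<.03)&(Q[...,2]>tp[2]-.12)&(Q[...,2]<tp[2]-.03)
print(i.sum())
cd=(camera_model('side')['world_to_cam'][2,:2]);cd=cd/np.linalg.norm(cd)
for lo in np.arange(tp[2]-.11,tp[2]-.03,.02):
    k=i&(Q[...,2]>=lo)&(Q[...,2]<lo+.02); X=Q[k][:,:2].astype(float)
    # circle fit of radius 12 mm
    from scipy.optimize import least_squares
    r=least_squares(lambda c:np.hypot(*(X-c).T)-.012,X.mean(0)+.012*cd,loss='soft_l1',f_scale=.001)
    print(lo.round(3),len(X),r.x.round(4),r.cost)
a=s[110:390,120:330]; a=cv2.resize(a,(450,600),interpolation=cv2.INTER_CUBIC);cv2.imwrite('pics/c7.png',a)
# expected socket rim in side image
for p in [(.537,.290,.065),(.537,.2908,.065)]: print(proj('side',p),proj('top',p))
g=s[300:350,220:270].max(-1)
E
```

```text
[0.53753371 0.28961125 0.22412438] [-179.84765779  -44.95097233  -38.87551889] [ 64.94447421  15.87520767 -40.05815926  52.1247828  -60.45089498
 -51.40862384] [-0.23906845 -0.22648961 -6.22478351]
500
0.114 101 [0.5391 0.2877] 2.8378324366866786e-05
0.134 130 [0.5392 0.2878] 3.440383293358932e-05
0.154 136 [0.5394 0.2882] 3.241888659551658e-05
0.174 129 [0.5394 0.2881] 4.01361376803065e-05
(np.float64(241.85657064605041), np.float64(330.9070582945979)) (np.float64(189.3995574290353), np.float64(241.46335940437305))
(np.float64(241.59345108769185), np.float64(331.17461188019746)) (np.float64(188.99660306950148), np.float64(241.47407364602157))
```

View pics/c7.png

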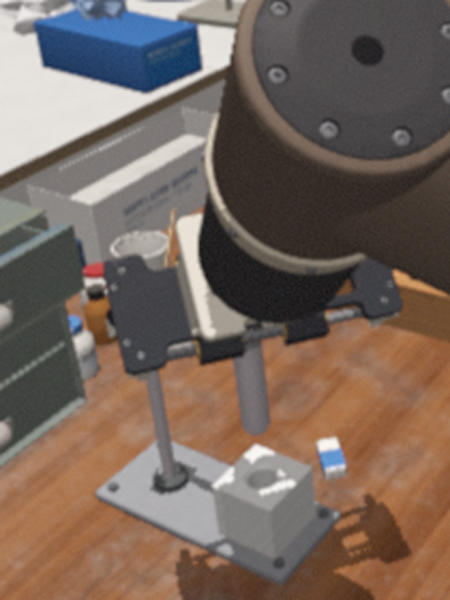

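```bash
python3 - <<'E'
from h import *
print(onz('side',242.8,333.4,.065))
s=cv2.imread('pics/side0.png');Q=pts('side',np.load('pics/side0.npy'))
b=np.zeros((480,640),bool);b[300:390,200:290]=1
i=b&(s.min(-1)>185)
k,l,st,c=cv2.connectedComponentsWithStats(i.astype(np.uint8)); j=1+np.argmax(st[1:,4]);m=(l==j).astype(np.uint8)
ct,h=cv2.findContours(m,cv2.RETR_CCOMP,cv2.CHAIN_APPROX_NONE)
for q,hh in zip(ct,h[0]):
    if len(q)<8: continue
    X=np.array([onz('side',u,v,.065)[:2] for u,v in q[:,0]],np.float32)*1000
    print(hh[3],len(q),cv2.minAreaRect(X),cv2.fitEllipse(X),Q[l==j][:,2].mean())
E
```

```text
[0.53163208 0.29450701 0.065     ]
-1 92 ((535.1453857421875, 292.1031799316406), (60.341182708740234, 60.44938659667969), 89.26490020751953) ((534.9812622070312, 292.0135498046875), (67.87946319580078, 70.55628204345703), 97.69414520263672) 0.06364374590002972
0 38 ((533.4635620117188, 294.1173400878906), (29.101749420166016, 26.034339904785156), 28.41684913635254) ((533.3596801757812, 294.23675537109375), (26.91836166381836, 28.50904083251953), 127.65960693359375) 0.06364374590002972
```

```bash
python3 - <<'E'
from h import *
from scipy.optimize import least_squares
cd=(camera_model('side')['world_to_cam'][2,:2]);cd=cd/np.linalg.norm(cd)
Q=pts('side',np.load('pics/side0.npy'));s=cv2.imread('pics/side0.png')
def fit(Q,c0,zr):
  for lo in zr:
    i=(np.hypot(Q[...,0]-c0[0],Q[...,1]-c0[1])<.025)&(Q[...,2]>=lo)&(Q[...,2]<lo+.02)
    X=Q[i][:,:2].astype(float)
    r=least_squares(lambda c:np.hypot(*(X-c).T)-.012,X.mean(0)+.012*cd,loss='soft_l1',f_scale=.001)
    print(round(lo,3),len(X),r.x.round(4))
fit(Q,(.503,-.072),[.07,.09,.11]); 
# silhouette centreline (columns) at given heights: steel barrel s4
def mid(tag,c,z):
    d=np.load(f'pics/{tag}.npy');Q=pts('side',d);u,v=proj('side',(c[0],c[1],z));r=int(round(v))
    row=[k for k in range(int(u)-14,int(u)+15) if np.hypot(Q[r,k,0]-c[0],Q[r,k,1]-c[1])<.022]
    return r,np.mean(row),len(row),round(u,2)
print(mid('side0',(.503,-.072),.10),mid('s4',(.539,.288),.15))
E
```

```text
0.07 49 [ 0.5039 -0.0728]
0.09 63 [ 0.5045 -0.0733]
0.11 83 [ 0.5042 -0.0729]
(230, np.float64(344.0), 9, np.float64(345.28)) (293, np.float64(237.5), 14, np.float64(237.42))
```

Call:
play_rows:
  deltas:
    - [-0.0015,0.0014,-0.018,0,0,0]
    - [0,0,-0.018,0,0,0]
    - [0,0,-0.018,0,0,0]
    - [0,0,-0.005,0,0,0]
    - [0,0,-0.005,0,0,0]
    - [0,0,-0.005,0,0,0]
    - [0,0,0,0,0,0]

```text
clock: 11.25
tool_pos: [0.5362, 0.2909, 0.168]
orientation: [-179.9, -44.9, -38.8]
force: [-1.3, 1.0, -6.9]
opening: 0.0232
gripper_force: 30.0
```

Call:
play_rows:
  deltas:
    - [0,0,-0.004,0,0,0]
    - [0,0,-0.004,0,0,0]
    - [0,0,-0.004,0,0,0]
    - [0,0,0,0,0,0]

```text
clock: 11.65
tool_pos: [0.5361, 0.2907, 0.1579]
orientation: [180.0, -45.0, -38.8]
force: [-1.5, 0.8, -7.1]
opening: 0.023
gripper_force: 30.0
```

Call:
play_rows:
  deltas:
    - [-0.0006,0.0004,-0.006,0,0,0]
    - [0,0,-0.006,0,0,0]
    - [0,0,-0.006,0,0,0]
    - [0,0,-0.006,0,0,0]
    - [0,0,0,0,0,0]

```text
clock: 12.15
tool_pos: [0.5356, 0.2907, 0.1382]
orientation: [179.9, -45.0, -38.7]
force: [-0.3, 2.0, -6.9]
opening: 0.0233
gripper_force: 30.0
```

Call:
play_rows:
  deltas:
    - [0,0,-0.004,0,0,0]
    - [0,0,-0.003,0,0,0]
    - [0,0,-0.002,0,0,0]
    - [0,0,0,0,0,0]
    - [0,0,0,0,0,0]

```text
clock: 12.65
tool_pos: [0.5356, 0.2908, 0.1318]
orientation: [180.0, -45.0, -38.8]
force: [-0.6, 1.4, -8.2]
opening: 0.0232
gripper_force: 30.0
```

Call:
play_rows:
  deltas:
    - [0,0,-0.0015,0,0,0]
    - [0,0,-0.0015,0,0,0]
    - [0,0,0,0,0,0]

```text
clock: 12.95
tool_pos: [0.5362, 0.291, 0.1313]
orientation: [-179.9, -45.1, -38.9]
force: [-5.4, 1.9, 4.9]
opening: 0.0229
gripper_force: 30.0
```

Call:
play_rows:
  deltas:
    - [0,0,0,0,0,0]
    - [0,0,0,0,0,0]
    - [0,0,0,0,0,0]
    - [0,0,0,0,0,0]
    - [0,0,0,0,0,0]
    - [0,0,0,0,0,0]
    - [0,0,0,0,0,0]
    - [0,0,0,0,0,0]
  gripper: 1

```text
clock: 13.75
tool_pos: [0.5357, 0.2907, 0.1295]
orientation: [180.0, -45.0, -38.8]
force: [0.6, 0.1, -0.0]
opening: 0.0816
gripper_force: 0.0
```

Call:
play_rows:
  deltas:
    - [-0.007,0.0055,0.009,0,0,0]
    - [-0.014,0.011,0.018,0,0,0]
    - [-0.02,0.016,0.025,0,0,0]
    - [-0.02,0.016,0.025,0,0,0]
    - [-0.02,0.016,0.025,0,0,0]
    - [-0.02,0.016,0.025,0,0,0]
    - [0,0,0.04,0,0,0]
    - [0,0,0.04,0,0,0]
    - [0,0,0,0,0,0]

```text
clock: 14.65
tool_pos: [0.4545, 0.3572, 0.2994]
orientation: [-179.5, -44.8, -39.0]
force: [-0.3, 0.5, 0.6]
opening: 0.0878
gripper_force: 0.0
```

```bash
python3 - <<'E'
from h import *
s,ds=grab('side','s5');t,dt=grab('top','t5')
o=get_obs();print(o['tool_pos'],o['orientation'],o['joint_pos'],o['force'])
Q=pts('side',ds);P=pts('top',dt)
for A,n in((Q,'side'),(P,'top')):
  for lo,hi in((.09,.12),(.12,.145),(.15,.1565),(.157,.164),(.165,.18),(.18,.195)):
    i=(np.hypot(A[...,0]-.537,A[...,1]-.29)<.03)&(A[...,2]>lo)&(A[...,2]<hi); X=A[i]
    if len(X): print(n,lo,len(X),X.mean(0).round(4),X[:,2].max().round(4))
  i=(abs(A[...,0]-.605)<.018)&(abs(A[...,1]-.29)<.012)&(A[...,2]>.17)&(A[...,2]<.23); X=A[i]; print(n,'blade',len(X),X.mean(0).round(4) if len(X) else'')
cv2.imwrite('pics/c8.png',np.hstack([cv2.resize(s[200:390,140:290],(395,500),interpolation=cv2.INTER_CUBIC),cv2.resize(t[155:275,140:230],(375,500),interpolation=cv2.INTER_CUBIC)]))
E
```

```text
[0.45427396 0.35553808 0.29579835] [-179.8788107   -44.87779667  -38.8430337 ] [ 78.11099259  13.11678339 -31.24520641  40.83254574 -74.44614173
 -48.63060603] [-0.11641936 -0.25101249 -1.17637659]
side 0.09 182 [0.5301 0.2972 0.1055] 0.1195
side 0.12 167 [0.5301 0.297  0.1328] 0.1448
side 0.15 29 [0.5304 0.2957 0.1549] 0.1565
side 0.157 60 [0.5322 0.2945 0.1594] 0.1639
side 0.165 70 [0.5324 0.2949 0.173 ] 0.1799
side 0.18 32 [0.5335 0.294  0.1828] 0.1853
side blade 0 
top 0.09 46 [0.5351 0.2806 0.1056] 0.1199
top 0.12 51 [0.5351 0.2803 0.1332] 0.1441
top 0.15 9 [0.5391 0.2886 0.1553] 0.1564
top 0.157 98 [0.5368 0.2883 0.1593] 0.1639
top 0.165 22 [0.5358 0.284  0.1712] 0.1781
top 0.18 37 [0.5368 0.2873 0.1836] 0.1871
top blade 120 [0.606  0.289  0.2072]
```

View pics/c8.png

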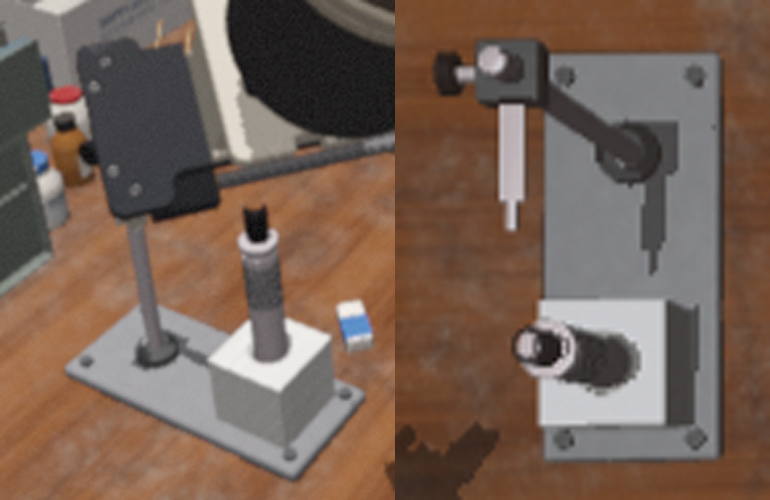

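The pointer stands upright in the socket: in the crop the collar is at (258,243) left and (540,347) right. The index, at (510,215) on the right, is unmoved. Next I measure the mark height relative to the collar.

```bash
python3 - <<'E'
from h import *
D=np.median([snapshot('top')[1] for _ in range(8)],0); P=pts('top',D)
t=cv2.imread('pics/t5.png')
r=np.hypot(P[...,0]-.5368,P[...,1]-.289)
i=(r<.02)&(P[...,2]>.155)&(P[...,2]<.164); X=P[i]; print('collar',len(X),np.median(X,0).round(5),np.percentile(X[:,2],[10,30,50,70,90]).round(4))
for a,b in((.583,.588),(.588,.593),(.593,.613),(.613,.625)):
    i=(P[...,0]>a)&(P[...,0]<b)&(abs(P[...,1]-.289)<.012)&(P[...,2]>.19)&(P[...,2]<.225);X=P[i];print(a,len(X),np.median(X,0).round(4),np.percentile(X[:,2],[10,50,90]).round(4))
i=(abs(P[...,0]-.56)<.005)&(abs(P[...,1]-.29)<.02)&(P[...,2]>.055)&(P[...,2]<.075);print('block',np.median(P[i],0))
i=(r<.02)&(P[...,2]>.18);print('knob',np.percentile(P[i][:,2],[30,50,80]))
# triangulation of blade tip: rows in top and side
def tri(a,b):
    (o1,r1),(o2,r2)=ray('top',*a),ray('side',*b)
    M=np.stack([r1,-r2],1);s,*_=np.linalg.lstsq(M,o2-o1,rcond=None);p,q=o1+s[0]*r1,o2+s[1]*r2;return ((p+q)/2).round(4),(p-q).round(4)
s=cv2.imread('pics/side0.png')
print(tri((168.1,209.7),(217.5,261)))
# blade profile in side: rows across blade at columns
np.set_printoptions(linewidth=220)
print(s[245:268,190:222].max(-1))
E
```

```text
collar 111 [0.53731 0.28781 0.15909] [0.1583 0.1587 0.1591 0.1594 0.1598]
0.583 12 [0.5854 0.2892 0.2073] [0.2056 0.2073 0.2077]
0.588 12 [0.5905 0.2893 0.207 ] [0.2059 0.207  0.2081]
0.593 72 [0.6032 0.289  0.2074] [0.2069 0.2074 0.2081]
0.613 42 [0.6195 0.2887 0.2077] [0.2071 0.2077 0.2082]
block [0.55990846 0.2900373  0.06576175]
knob [0.18398221 0.18446996 0.18544335]
(array([0.5799, 0.2875, 0.2026]), array([0.0061, 0.0038, 0.002 ]))
[[114 114 118 117 135 162 143 133 139 143 149 150 148 146 148 152 168 180 160 141 134 136 145 147 149 151 151 154 155 156 151 148]
 [114 111 107 100 121 161 146 140 148 148 151 149 150 147 152 159 172 173 149 135 134 138 148 149 149 152 156 155 158 151 148 143]
 [111  94  89  74 104 151 149 148 150 154 155 157 159 159 161 156 156 158 136 131 135 138 151 153 152 156 156 153 152 145 143 141]
 [ 95  80  65  54  83 134 153 154 156 159 164 165 162 155 153 147 142 145 134 135 130 138 148 152 154 156 154 151 148 144 143 140]
 [ 72  57  50  46  70 124 159 164 159 159 160 155 151 147 144 144 139 142 137 135 132 138 149 154 155 152 147 143 145 141 145 142]
 [ 
[... 1655 characters left out ...]
127 112 102 110 114 123 144 160 164 163 163]
 [ 92 136 148 148 166 172 175 174 172 174 174 170 161 151 151 156 159 167 168 166 162 146 115  94  93 118 146 160 164 161 161 158]
 [100 143 159 161 171 174 173 174 173 174 172 174 169 159 149 150 155 165 170 169 168 159 139  99 102 138 159 163 162 158 153 146]
 [104 139 162 168 173 173 172 173 173 175 173 173 172 170 155 151 164 169 169 169 167 164 141 112 110 131 156 159 158 153 145 141]
 [ 99 134 161 172 172 173 174 174 172 172 172 173 171 169 160 155 168 171 170 169 169 162 147 133 126 122 150 156 150 144 140 140]
 [ 97 119 157 172 173 173 171 174 173 172 173 172 171 172 160 152 165 171 171 169 168 160 140 130 119 122 148 151 144 141 141 142]]
```

Call:
play_rows:
  deltas:
    - [0.01,-0.01,0.02,-0.0262,-0.0325,0]
    - [0.015,-0.012,0.02,-0.0262,-0.0325,0]
    - [0.02,-0.016,0.02,-0.0262,-0.0325,0]
    - [0.02,-0.016,0,-0.0262,-0.0325,0]
    - [0.02,-0.016,0,-0.0262,-0.0325,0]
    - [0.012,-0.008,0,-0.0262,-0.0325,0]
    - [0,0,0,0,0,0]
    - [0,0,0,0,0,0]

```text
clock: 15.95
tool_pos: [0.5328, 0.2927, 0.3422]
orientation: [108.9, -89.8, 32.2]
force: [0.0, -0.1, 1.9]
opening: 0.0875
gripper_force: 0.0
```

I tilted the wrong way; the arm is in free space and nothing was touched. I'll turn back to vertical and align the closing line with the gauge's y.

Call:
play_rows:
  deltas:
    - [0,0,0,0.0262,0.0325,0]
    - [0,0,0,0.0262,0.0325,0]
    - [0,0,0,0.0262,0.0325,0]
    - [0,0,0,0.0262,0.0325,0]
    - [0,0,0,0.0262,0.0325,0]
    - [0,0,0,0.0262,0.0325,0]
    - [0,0,0,0.0262,0.0325,0]
    - [0,0,0,0.0262,0.0325,0]
    - [0,0,0,0.0262,0.0325,0]
    - [0,0,0,0.0262,0.0325,0]

```text
clock: 16.95
tool_pos: [0.5316, 0.2956, 0.3472]
orientation: [-179.3, -14.5, -38.6]
force: [1.4, -0.2, 0.1]
opening: 0.0878
gripper_force: 0.0
```

Call:
play_rows:
  deltas:
    - [0,0,0,0.0262,0.0325,0]
    - [0,0,0,0.0262,0.0325,0]
    - [0,0,0,0,0,0.042]
    - [0,0,0,0,0,0.042]
    - [0,0,0,0,0,0.042]
    - [0,0,0,0,0,0.042]
    - [0,0,0,0,0,0.042]
    - [0,0,0,0,0,0]
    - [0,0,0,0,0,0]

```text
clock: 17.85
tool_pos: [0.5322, 0.2939, 0.3452]
orientation: [-179.7, -0.0, -1.1]
force: [1.1, 0.4, 0.6]
opening: 0.0877
gripper_force: 0.0
```

```bash
python3 - <<'E'
from h import *
from scipy.spatial.transform import Rotation as R
o=get_obs();print(o['tool_pos'],o['orientation'],o['joint_pos'],o['force'])
M=R.from_euler('xyz',o['orientation'],degrees=True);print(M.as_matrix().round(3))
G=R.from_matrix(R.from_euler('z',-1,degrees=True).as_matrix()@np.diag([1,-1,-1]))
print((G*M.inv()).as_rotvec(degrees=True)/180, ((np.array([.5365,.2900,.29])-o['tool_pos'])/.8).round(4))
E
```

```text
[0.53218865 0.29390406 0.34519077] [-1.79692691e+02 -3.51395385e-02 -1.11240508e+00] [ 47.18911037  11.48502539   1.10489881  -0.18130093 -79.36709543
  41.73163864] [1.05868313 0.43876499 0.56355339]
[[ 1.    -0.019  0.001]
 [-0.019 -1.     0.005]
 [ 0.001 -0.005 -1.   ]]
[-0.00170339  0.00022666  0.00062395] [ 0.0054 -0.0049 -0.069 ]
```

Call:
play_rows:
  deltas:
    - [0.005,-0.0036,-0.02,-0.0017,0,0.0006]
    - [0,0,-0.03,0,0,0]
    - [0,0,-0.03,0,0,0]
    - [0,0,-0.03,0,0,0]
    - [0,0,-0.03,0,0,0]
    - [0,0,-0.03,0,0,0]
    - [0,0,-0.02,0,0,0]
    - [0,0,-0.01,0,0,0]
    - [0,0,-0.006,0,0,0]
    - [0,0,0,0,0,0]

```text
clock: 18.85
tool_pos: [0.5365, 0.2899, 0.1781]
orientation: [179.8, 0.1, -0.9]
force: [-0.3, -0.2, -0.4]
opening: 0.0872
gripper_force: 0.0
```

Call:
play_rows:
  deltas:
    - [0,0,0,0,0,0]
    - [0,0,0,0,0,0]

```text
clock: 19.05
tool_pos: [0.5369, 0.2902, 0.1793]
orientation: [179.8, 0.0, -0.9]
force: [0.5, -0.8, 0.1]
opening: 0.0878
gripper_force: 0.0
```

```bash
python3 - <<'E'
from h import *
o=get_obs();print(o['tool_pos'],o['orientation'],o['force'])
A=pts('side',snapshot('side')[1])
for lo,hi in((.09,.12),(.12,.145),(.165,.18)):
    i=(np.hypot(A[...,0]-.537,A[...,1]-.29)<.03)&(A[...,2]>lo)&(A[...,2]<hi); X=A[i]
    if len(X): print(lo,len(X),X.mean(0).round(4))
E
```

```text
[0.53687171 0.29019878 0.17930935] [ 1.79821999e+02  3.51295912e-02 -9.08017751e-01] [ 0.46579856 -0.77536766  0.06302979]
0.09 182 [0.5302 0.2973 0.1055]
0.12 163 [0.5299 0.2971 0.1328]
0.165 68 [0.5321 0.2948 0.1731]
```

Call:
play_rows:
  deltas:
    - [-0.0006,0.0007,0.0012,0,0,0]
    - [0,0,0,0,0,0]
    - [0,0,0,0,0,0]
    - [0,0,0,0,0,0]
    - [0,0,0,0,0,0]
    - [0,0,0,0,0,0]
    - [0,0,0,0,0,0]
    - [0,0,0,0,0,0]
    - [0,0,0,0,0,0]
    - [0,0,0,0,0,0]
  gripper: -1

```text
clock: 20.1
tool_pos: [0.536, 0.2904, 0.1793]
orientation: [179.8, 0.1, -0.9]
force: [-0.2, 0.1, 0.0]
opening: 0.0148
gripper_force: 30.0
```

Call:
play_rows:
  deltas:
    - [0,0,0,0,0,0]
    - [0,0,0,0,0,0]
    - [0,0,0,0,0,0]
    - [0,0,0,0,0,0]
    - [0,0,0,0,0,0]

```text
clock: 20.6
tool_pos: [0.536, 0.2904, 0.1793]
orientation: [179.8, 0.1, -0.9]
force: [0.6, 0.7, -0.4]
opening: 0.0153
gripper_force: 30.0
```

```bash
python3 - <<'E'
from h import *
o=get_obs();print(o['tool_pos'],o['orientation'],o['force'],o['moment'],o['opening'],o['gripper_force'])
A=pts('side',snapshot('side')[1])
for lo,hi in((.09,.12),(.12,.145)):
    i=(np.hypot(A[...,0]-.537,A[...,1]-.29)<.03)&(A[...,2]>lo)&(A[...,2]<hi); X=A[i]
    if len(X): print(lo,len(X),X.mean(0).round(4))
print([get_obs()['tool_pos'][2].round(5)])
E
```

```text
[0.53599245 0.2904182  0.17930971] [ 1.79757101e+02  1.06313693e-01 -9.03346558e-01] [ 0.64794478  0.66539551 -0.37386869] [ 0.08635397  0.19384969 -0.0011824 ] 0.015308437428676283 29.999966080979448
0.09 180 [0.5299 0.2972 0.1052]
0.12 172 [0.5301 0.2968 0.1329]
[np.float64(0.17933)]
```

Call:
play_rows:
  deltas:
    - [0,0,0.004,0,0,0]
    - [0,0,0.008,0,0,0]
    - [0,0,0.01,0,0,0]
    - [0,0,0.01,0,0,0]
    - [0,0,0.01,0,0,0]
    - [0,0,0.01,0,0,0]
    - [0,0,0.006,0,0,0]
    - [0,0,0.003,0,0,0]
    - [0,0,0,0,0,0]
    - [0,0,0,0,0,0]

```text
clock: 21.65
tool_pos: [0.5358, 0.2903, 0.2278]
orientation: [179.7, 0.1, -0.9]
force: [0.4, 0.0, -3.1]
opening: 0.0149
gripper_force: 30.0
```

```bash
python3 - <<'E'
from h import *
sh=[snapshot('side') for _ in range(4)]
o=get_obs();print(o['tool_pos'],o['force'],o['opening'],o['gripper_force'])
s,D=sh[0][0],np.median([x[1] for x in sh],0);A=pts('side',D);cv2.imwrite('pics/s6.png',s)
r=np.hypot(A[...,0]-.537,A[...,1]-.29)
for lo,hi in((.09,.12),(.12,.145)):
    X=A[(r<.03)&(A[...,2]>lo)&(A[...,2]<hi)]; print('barrel',lo,len(X),X.mean(0).round(4))
u,v=map(int,proj('side',(.536,.291,.204)));print(u,v)
for rr in range(v-12,v+22,1): print(rr,s[rr,u-8:u+9].max(-1),A[rr,u,:].round(4))
i=(A[...,0]>.583)&(A[...,0]<.625)&(abs(A[...,1]-.29)<.012)&(A[...,2]>.19)&(A[...,2]<.22);X=A[i];print('blade',len(X),np.median(X,0).round(4) if len(X) else '')
E
```

```text
[0.5359265  0.29033914 0.22778169] [-0.58678852  0.23561613 -3.27636051] 0.014950658759313736 29.99953123511517
barrel 0.09 178 [0.5298 0.297  0.1055]
barrel 0.12 181 [0.5308 0.2964 0.1333]
234 267
255 [118 116 109 109 110 110 109 105  62  30  19  27  24  29  23  32  78] [0.5275 0.2996 0.237 ]
256 [119 121 112 110 113 113 107  95  52  31  19  26  22  23  26  27  74] [0.5273 0.3001 0.2355]
257 [118 117 115 108 112 112 107  84  47  24  26  19  16  28  25  33  64] [0.5276 0.3    0.2335]
258 [118 118 118 110 111 112 106  74  33  17  12  18  24  24  28  30  64] [0.5281 0.2997 0.2312]
259 [116 117 121 114 114 109 103  64  34  18  21  21  17  14  27  29  51] [0.5275 0.3007 0.2301]
260 [119 117 121 113 112 110 102  79  46  19  22  24  24  24  20  29  48] [0.5276 0.3009 0.2282]
261 [117 116 119 115 112 111 109 100  72  40  20   9  19  20  27  32  42] [0.5277 0.301  0.2263]
262 [119 116 118 119 111 111 115 109  97  50  24  20  21  16  24  27  44] [0.5272 0.3019 0.2251]
263 [118 117 119 121 115 110 112 108 106  68  26  14  19  24  17  27  45] [0.5267 0.3027 0.2239]
264 [119 118 116 120 114 112 
[... 1751 characters left out ...]
9 156 139 112 107 107 102 113 141 150 150] [ 0.6994  0.1074 -0.0012]
283 [157 152 152 150 156 158 161 159 145 114 103 108 100 106 137 149 155] [ 0.6968  0.1109 -0.0008]
284 [149 150 152 156 158 162 162 163 150 116 104 104 105 106 132 155 160] [ 6.938e-01  1.147e-01 -2.000e-04]
285 [150 150 155 157 162 164 165 164 154 116 104 105 103 104 132 157 161] [ 6.917e-01  1.176e-01 -4.000e-04]
286 [150 154 159 160 163 166 165 165 151 118 103 108 103 107 132 157 160] [6.889e-01 1.212e-01 2.000e-04]
287 [156 159 158 162 164 161 162 160 147 121 105 105 104 106 131 158 162] [ 0.6887  0.1219 -0.0022]
288 [158 159 161 161 161 157 157 154 146 125 106 107 104 104 125 155 160] [ 0.6851  0.1264 -0.0007]
blade 0
```

```bash
python3 - <<'E'
from h import *
a=np.array(proj('side',(.5351,.2921,.065)))-proj('side',(.5368,.2900,.065));print('offset',a)
for x in(.5827,.5857,.5957):
  for z in(.203,.205,.207): print(x,z,np.array(proj('side',(x,.2895,z)))+a)
s=cv2.imread('pics/side0.png').max(-1).astype(int)
for c in(203,205,207,209,210,211,212,213): 
    col=s[250:266,c]; w=np.clip(col-165,0,None); print(c,(w*np.arange(250,266)).sum()/max(w.sum(),1),w.sum())
# collar at home in side5: row of rim
print(np.array(proj('side',(.5362,.2905,.156)))+a)
E
```

```text
offset [0.07617124 1.01198543]
0.5827 0.203 [213.29351025 261.56611419]
0.5827 0.205 [213.15625599 260.58335641]
0.5827 0.207 [213.01864186 259.59802191]
0.5857 0.203 [211.90087161 261.10070625]
0.5857 0.205 [211.76201453 260.11889813]
0.5857 0.207 [211.62279396 259.13451987]
0.5957 0.203 [207.29042496 259.55993434]
0.5957 0.205 [207.14630285 258.58128389]
0.5957 0.207 [207.00180546 257.60008505]
203 256.580310880829 193
205 257.0052083333333 192
207 257.54901960784315 153
209 258.8 95
210 259.2 60
211 259.39622641509436 53
212 259.5 62
213 259.1666666666667 18
[237.63100463 291.98737962]
```

Call:
play_rows:
  deltas:
    - [0,0,0.0005,0,0,0]
    - [0,0,0,0,0,0]
    - [0,0,0,0,0,0]

```text
clock: 22.15
tool_pos: [0.536, 0.2904, 0.2285]
orientation: [179.8, 0.1, -0.9]
force: [0.2, 0.6, -4.1]
opening: 0.0149
gripper_force: 30.0
```

```bash
python3 -c "
from h import *
o=get_obs();print(o['tool_pos'],o['force'],o['gripper_force'],o['clock']);print(close_job())"
```

```text
[0.5360018  0.29038181 0.22847391] [ 0.20484822  0.64680349 -4.09848415] 29.999379507243464 22.15
the job is handed in; nothing more can be done
None
```

The pointer is home in the gauge socket with its knob gripped and pulled up about 49 mm, putting its collar at about 0.205 m, level with the index tip to roughly 1 mm by my camera estimate; I handed the job in at 22 s, still holding it there.

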